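Seat a canister's double lid, then take off the outer lid alone

TASK

Close the blue tea canister with its double lid: pick the two nested lids up together by the black knob and lower them gently on to the canister until the inner lid is fully home, without shifting the canister or upsetting anything else. Then let go of the knob, take the outer aluminium lid by its copper collar and lift it off alone, straight up, leaving the white inner lid seated so that its seal can be looked over. Finish still holding the outer lid level right above the canister, its lower edge a few centimetres clear above the knob; do not put it down.

Things in the scene. Friction and masses are not known exactly. Their poses are not given: they have to be found in the camera images.
- canister: Open round blue canister, 100 mm outside diameter, 80 mm high, 4 mm wall, mouth 92 mm wide, about 0.7 kg, standing loose on the worktop. Origin: centre of its underside, z up. Its place on the worktop (left or right of the middle) changes with that of the lids.
- canister_rim (a point): Centre of the canister's mouth, at the height of its rim (80 mm above its underside).
- inner_lid: White inner lid, 0.2 kg. Origin: centre of its underside, z up. A plug 18 mm deep (84 mm wide, tapered to 76 mm below) enters the canister's mouth with 3 to 4 mm play all round; the 100 mm flange above it, 4 mm thick, rests on the rim: when home this origin is 18 mm below the rim. A thin stem rises from its middle through the outer lid to the knob.
- knob (a point): Centre of the inner lid's black knob: upright cylinder, 20 mm wide, 26 mm high (13 mm up and down from here), 66 mm above the inner lid's underside, so 48 mm above the rim when home. Its lower end is 4 mm above the outer lid's collar. Lifting it carries both lids, as the outer lid rests on the inner lid's flange.
- outer_lid: Aluminium outer lid, 0.2 kg, loose (3 mm sideways) on the inner lid's flange. Origin: centre of its lower edge, z up. Skirt 17 mm high, 117 mm wide at the lower edge; flat top with a 42 mm opening for the knob. Lower edge 8 mm above the inner lid's underside when nested, 10 mm below the rim when both are home. At the start both lids stand nested on the worktop.
- collar (a point): Centre of the outer lid's copper grip collar: upright ring, 50 mm wide outside, 42 mm inside, 24 mm high (12 mm up and down from here), on the lid's flat top, 29 mm above the lid's lower edge. The knob stands in its middle, reaching 30 mm above the collar, so fingers that straddle the collar straddle the knob too.
- flask: Bystander, loose: small conical clear glass flask, 69 mm across and 105 mm high, at the right of the worktop. Origin: centre of its underside.
- bulb_jar_0: Bystander, loose: little round clear glass bottle lying down, 65x86x62 mm, at the right. Origin: centre of its underside.
- bulb_jar_1: Bystander, loose: little round glass bottle with a yellow stopper lying down, 62x82x58 mm, at the right front. Origin: centre of its underside.
- spoon_rest: Bystander, loose: small blue and white boat-shaped dish, 38x68x16 mm, at the right front. Origin: centre of its underside.
- match_box: Bystander, loose: small flat paper box, 34x54x14 mm, at the left front. Origin: centre of its underside.
- shaker_salt: Bystander, loose: steel and glass shaker, 44 mm across and 89 mm high, at the left rear, the nearer of two alike. Origin: centre of its underside.
There are look-alikes about, which are no part of the job. What is shaped like the outer_lid but purple is not meant.

How it is judged:
On the way, in this order (a step that is already met when the one before it is completed fails the run):
1. both lids are home on the canister together, the inner lid's plug fully in the mouth, the outer lid resting on it (z of inner_lid in the frame of canister_rim below -0.016 m and horizontal distance between inner_lid and canister_rim below 0.008 m and angle between the z axis of inner_lid and the z axis of canister, either way round below 0.04 rad and z of outer_lid in the frame of canister_rim below -0.0065 m and angle between the z axis of outer_lid and the z axis of canister, either way round below 0.06 rad), for 0.2 s.
2. the outer lid is held clear above the canister, the inner lid still home (z of inner_lid in the frame of canister_rim below -0.016 m and horizontal distance between inner_lid and canister_rim below 0.008 m and angle between the z axis of inner_lid and the z axis of canister, either way round below 0.04 rad and z of outer_lid in the frame of canister_rim between 0.062 and 0.2 m and horizontal distance between outer_lid and canister_rim below 0.04 m and angle between outer_lid's own z axis and vertical below 0.25 rad and contact force between the fingers and outer_lid above 1 N), for 0.2 s.
At the end, for the whole second after the job is handed in: Inner lid home (within 2 mm, square to 0.04 rad), untouched; fingers hold the outer lid still and level (0.25 rad), touching neither canister nor inner lid, centred within 40 mm of the mouth, lower edge 62 to 200 mm above the rim (knob top: 61); canister and bystanders within 30 mm of their starts (all of step 2 and contact force between each of outer_lid, the arm, the fingers and inner_lid below 0.2 N and contact force between outer_lid and canister below 0.2 N and linear speed of outer_lid below 0.03 m/s and angle between canister's own z axis and vertical below 0.03 rad and distance of each of canister, flask, bulb_jar_0, bulb_jar_1, spoon_rest, match_box, shaker_salt from where it was at the start of the episode below 0.03 m); the arm keeps its last pose, push and grip.
It fails at once if the lids come apart (by more than 8 mm) while the inner lid is not home in the canister (z of outer_lid in the frame of inner_lid above 0.016 m and not (z of inner_lid in the frame of canister_rim below -0.016 m and horizontal distance between inner_lid and canister_rim below 0.008 m and angle between the z axis of inner_lid and the z axis of canister, either way round below 0.04 rad)).
It fails at once if the lids are slammed on (over 60 N) or dropped in (faster than 0.3 m/s in the last 2 cm, as after a fall of 5 mm) (contact force between any of inner_lid, outer_lid and canister above 60 N or (linear speed of inner_lid above 0.3 m/s and horizontal distance between inner_lid and canister_rim below 0.015 m and z of inner_lid in the frame of canister_rim between -0.0175 and 0.002 m)).
It fails at once if the inner lid is tipped over (angle between inner_lid's own z axis and vertical above 0.5 rad).
It fails at once if the canister is shifted more than 30 mm or tipped (distance of canister from where it was at the start of the episode above 0.03 m or angle between canister's own z axis and vertical above 0.2 rad).
It fails at once if a bystander is shifted more than 30 mm or tipped over (distance of any of flask, bulb_jar_0, bulb_jar_1, spoon_rest, match_box, shaker_salt from where it was at the start of the episode above 0.03 m or angle between any of flask, bulb_jar_0, bulb_jar_1, spoon_rest, match_box, shaker_salt's own z axis and vertical above 0.5 rad).
It also fails if it takes over 51 s, if anything falls off the work surface, if the arm or the gripper's body presses on something with over 40 N, if the wrist force passes 120 N, or if a joint passes its speed limit or range.

ROBOT

A 6-joint arm with a two-finger parallel gripper is mounted at the origin on a cart in front of the work surface, level with it; the furniture and walls round the work are solid. World frame = base frame: x ahead of the robot, y to its left, z up, the work surface at z = 0. Lengths are in m, angles in rad, forces in N, time in s.
With the tool pointing down it reaches from about 0.425 to 0.95 m from the base axis. Payload 14.7 kg.
Tool frame: the origin (TCP) lies midway between the tips of the shut fingers; the grasp point (between the pads) lies 19 mm behind it; z points along the fingers, y is the direction in which the jaws open and shut (so a half turn about z gives the same grasp; the last joint's range is limited). The gripper opens to 85 mm and grips with 20 to 120 N. Pads are 22 mm wide; open, the fingers measure 114 mm over their backs; the gripper's body (76 mm by 85 mm) begins 54 mm behind the grasp point. The pads swing forward as they close: fully open they stand 13 mm farther back than shut.
Start: joints at [1.221, 0.48, 1.596, -0, 1.065, -0.047], TCP at [0.194, 0.62, 0.207] pointing down, gripper open.
Joint ranges: [-2.75, 2.75], [-0.82, 2.05], [0.23, 2.67], [-1.56, 4.7], [0.09, 2.69], [-2.92, 2.92]. Speed limits (rad/s): [1.89, 1.89, 2.39, 3.01, 3.01, 3.01].

INTERFACE

Orientations are given as a rotation vector (axis times angle).
In Python, from cell import sense, cams, job, nets gives the robot as it stands. The module is installed in compiled form; this text tells all that it offers.
- The arm moves only by the tool drive_tool, never from a script. Its argument "increments" is a list of rows, each a list of 3 entries, a list of its own where there are three numbers: the turn, a rotation vector about the tool's x, y, z in rad, then the shift along the tool's x, y, z in cm, then the closure, from 0 (fully open) to 1 (shut). In form: [[[rx, ry, rz], [x, y, z], hand], ...]. A call has 1 to 10 rows; each row shifts and turns the commanded pose from where the row before left it, along the tool's axes as they then stand; what a row does not reach is not made up. A row lasts 1/12 s, in which the tool goes at most 41.7 mm and 7.16 degrees, less where a joint would pass 70% of its speed; a pose out of reach is approached as far as the arm can. A call is refused whole if a number of a shift passes 4.17 or a number of a turn 0.125, either way. A call with a gripper value outside its range is refused whole. The fingers move at their own pace and stop on an object; the grip force is fixed at half the most. Time passes only in rows, so rows that do not move let the fingers close. It gives the time, the measured TCP pose, the force and the opening at its end, in the units of the state.
- sense(): the state, without advancing time (a new reading comes with each control period).
- cams.get_image(name): name is "scene" or "top" or "wrist"; returns the picture (384x512x3 uint8, blue, green, red); there is no depth.
- cams.calibration(name): a dict with "fx", "fy", "cx", "cy" (pixels), "dist" ([k1, k2, p1, p2, k3] as OpenCV has them; the pictures are not rectified), "world_to_cam" (4x4, takes a point from world to camera coordinates). Camera axes: x right, y down, z forward; pixel columns grow to the right and rows downward; lengths in m; the calibration is good to about 2 mm. A picture is of the moment at which its call begins: read the wrist's pose just before it. calibration takes no time and is no camera call; for the wrist camera it gives the pose at the moment of the call.
- job.finish_job(): hands the job in, once; it reports no verdict.
Trained networks look in the newest picture that a camera, given by its name, has taken for a name from the list of things; names that differ only in an ending like _2 or _b are one class to them, and where a whole thing is asked for, a point or a joint stands for the part that bears it (a point fixed in the world has none). Each returns a list of dicts, best first, with "score" (0 to 1); they miss things now and then, are a little off and sometimes report something else, mostly with a low value. They report only what shows in the picture. A call takes as long as a camera call. They do not tell look-alikes from the thing itself.
- nets.trace(target, camera): "mask" (384x512 bool, what is visible of it) and "bbox" ([centre column, centre row, width, height] in pixels, round what is visible of it).
The state is a dict: "time": time; "joints": joint angles; "qvel": joint speeds; "joint_efforts": joint torques, N m; "tool_pos": TCP position; "tool_rot": TCP orientation; "force": force on the tool from outside, world axes, zero at the start; "ft_torque": the same for the moment, N m; "width": finger opening in m.
Only numpy, scipy, OpenCV 4.12 (cv2) and the standard library are available. Lean on these libraries where they do the work, as an engineer would, in place of code of your own. Each camera call takes 0.05 s, during which the arm holds its last target.

## Working session

There is one attempt and no reset: what is moved stays moved. The work goes in short steps, Python scripts to look and compute and a tool call to move; the robot and the scene stay as the last step left them, time stands still between calls to the robot, and variables do not carry over. Pictures are saved under pics/ and viewed, and the job is handed in when it is done.

Besides the shell and the picture viewer there is one more tool, called after "Emit:" as name([rows], argument=value, ...), one row to a line, values as JSON. drive_tool: Moves the arm, as the interface text tells. Its arguments: {"type":"object","properties":{"increments":{"type":"array","items":{"type":"array"}}},"required":["increments"]}

```bash
mkdir -p pics; cat > h.py <<'E'
import numpy as np, cv2
from cell import sense, cams, job, nets
def K(c): return np.array([[c["fx"],0,c["cx"]],[0,c["fy"],c["cy"]],[0,0,1.]])
def ray(c,uv):
    p=cv2.undistortPoints(np.array([[uv]],float),K(c),np.array(c["dist"]))[0,0]
    W=np.array(c["world_to_cam"]);R=W[:3,:3];t=W[:3,3]
    return -R.T@t, R.T@np.array([p[0],p[1],1.])
def onz(c,uv,z):
    o,d=ray(c,uv); return o+d*(z-o[2])/d[2]
def proj(c,P):
    W=np.array(c["world_to_cam"])
    r,_=cv2.Rodrigues(W[:3,:3])
    return cv2.projectPoints(np.atleast_2d(np.array(P,float)),r,W[:3,3],K(c),np.array(c["dist"]))[0][:,0]
E
python3 - <<'E'
from h import *
s=sense();print(s)
for n in("scene","top","wrist"):
    im=cams.get_image(n);cv2.imwrite(f"pics/{n}0.png",im)
    c=cams.calibration(n);print(n,c["fx"],np.linalg.inv(c["world_to_cam"])[:3].round(3).tolist())
    for t in("canister","inner_lid","outer_lid") if n!="wrist" else ():
        for d in nets.trace(t,n): print(n,t,round(d["score"],2),np.round(d["bbox"]))
E
```

```text
{'time': 0.0, 'joints': array([ 1.22137653e+00,  4.80822330e-01,  1.59688595e+00,  2.46584565e-05,
        1.06509087e+00, -4.65655009e-02]), 'qvel': array([-6.02456363e-04,  3.54392443e-04,  1.62128586e-04,  7.85687687e-04,
        1.45944962e-03,  4.17337686e-05]), 'joint_efforts': array([-2.09176484e-03, -9.50667214e+01, -4.30159700e+01, -4.05531455e-04,
        1.27754855e-02,  1.05844575e-05]), 'tool_pos': array([0.19365746, 0.62001425, 0.20667407]), 'tool_rot': array([-4.73885925e-01, -3.10538390e+00,  1.85132103e-03]), 'force': array([-0.15878365, -0.23872339, -0.57526193]), 'ft_torque': array([ 0.03337087,  0.0538133 , -0.02268794]), 'width': 0.0853015479409964}
scene 351.13140585666355 [[0.653, -0.401, 0.642, -0.081], [-0.757, -0.373, 0.537, -0.537], [0.024, -0.837, -0.547, 0.604]]
scene canister 0.75 [274. 243.  43.  50.]
scene inner_lid 0.63 [371. 245.  31.  48.]
scene outer_lid 0.78 [211. 199.  44.  28.]
scene outer_lid 0.75 [195. 243.  46.  32.]
top 349.7128233225371 [[0.019, -0.997, 0.069, 0.453], [-1.0, -0.02, -0.014, -0.03], [0.015, -0.069, -0.998, 1.023]]
top canister 0.67 [367. 207.  32.  32.]
top canister 0.65 [305. 219.  40.  37.]
top inner_lid 0.54 [208. 198.  14.  16.]
top outer_lid 0.94 [208. 199.  42.  40.]
top outer_lid 0.69 [241. 256.  42.  42.]
wrist 285.4958121130571 [[0.298, 0.902, 0.313, 0.113], [0.955, -0.282, -0.098, 0.646], [-0.0, 0.328, -0.945, 0.374]]
```

View pics/scene0.png

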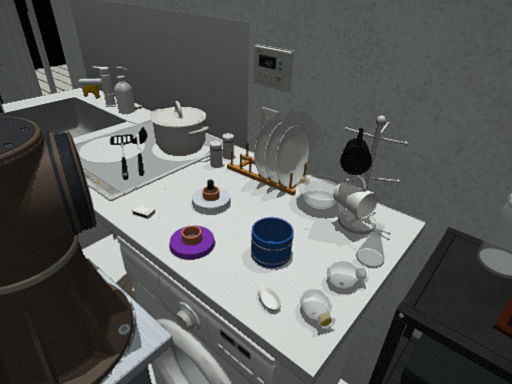

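View pics/top0.png

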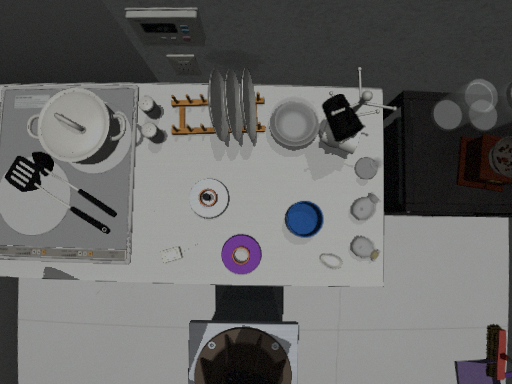

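View pics/wrist0.png

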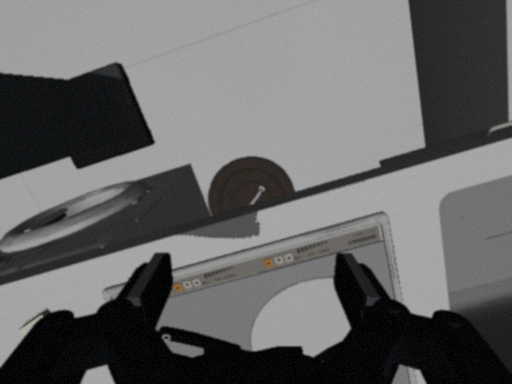

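```bash
python3 - <<'E'
from h import *
c=cams.calibration("top");cs=cams.calibration("scene")
print(onz(c,(208,199),0.025),onz(c,(207.5,197),.066),onz(c,(303.5,219),.08),onz(cs,(211,198),.04),onz(cs,(210,187),.066))
im=cv2.imread("pics/top0.png")
a=cv2.resize(im[165:255,165:345],None,fx=4,fy=4,interpolation=cv2.INTER_CUBIC);cv2.imwrite("pics/topz.png",a)
im2=cv2.imread("pics/scene0.png")
a=cv2.resize(im2[160:280,160:310],None,fx=5,fy=5,interpolation=cv2.INTER_CUBIC);cv2.imwrite("pics/scz.png",a)
for n,I in(("top",im),("scene",im2)):
    h=cv2.cvtColor(I,cv2.COLOR_BGR2HSV)
    m=((h[...,0]>95)&(h[...,0]<125)&(h[...,1]>120)).astype(np.uint8)
    k,l,st,ce=cv2.connectedComponentsWithStats(m)
    for i in range(1,k):
        if st[i,4]>100: print(n,st[i],ce[i])
E
```

```text
[0.50531563 0.10832552 0.025     ] [0.50862104 0.10416812 0.066     ] [ 0.45348827 -0.15805015  0.08      ] [0.48806914 0.08405347 0.04      ] [0.49921298 0.09838894 0.066     ]
top [ 286  201   37   36 1033] [304.20329138 218.6089061 ]
scene [ 252  218   41   50 1588] [271.41435768 240.74874055]
```

View pics/topz.png

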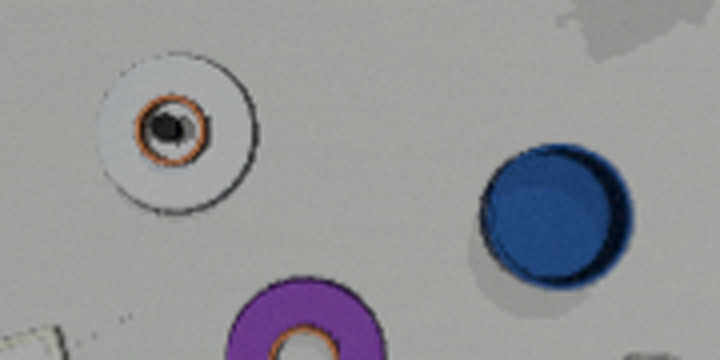

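View pics/scz.png

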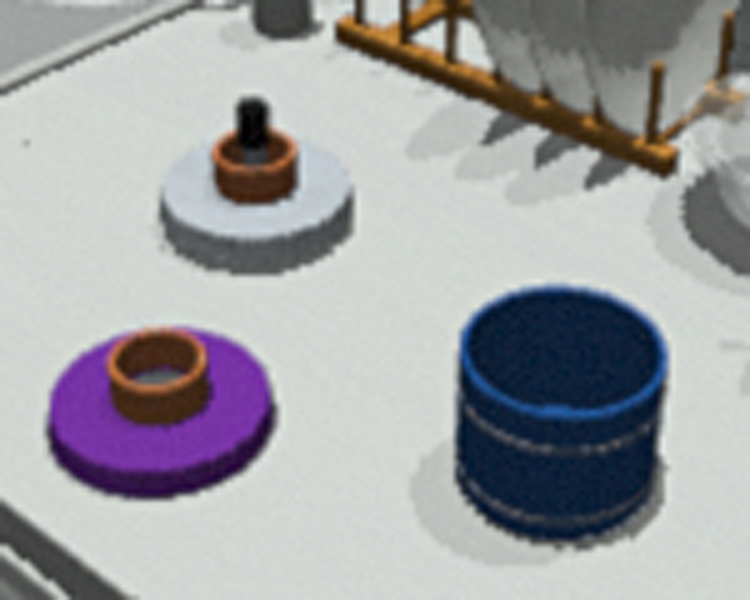

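```bash
cat > fit.py <<'E'
from h import *
from scipy.optimize import minimize
th=np.linspace(0,2*np.pi,60)
def circ(x,y,r,z): return np.c_[x+r*np.cos(th),y+r*np.sin(th),0*th+z]
def sil(c,x,y,prof):
    P=np.vstack([circ(x,y,r,z) for r,z in prof])
    h=cv2.convexHull((proj(c,P)).astype(np.float32))
    m=np.zeros((384*4,512*4),np.uint8)
    cv2.fillConvexPoly(m,np.round((h+0.5)*4*16-8).astype(np.int32),1,shift=4)
    return cv2.resize(m.astype(np.float32),(512,384),interpolation=cv2.INTER_AREA)
def fit(views,prof,x0):
    f=lambda p:sum(np.abs(sil(c,p[0],p[1],prof)-m).sum() for c,m in views)
    r=minimize(f,x0,method="Nelder-Mead",options=dict(initial_simplex=[x0,[x0[0]+.01,x0[1]],[x0[0],x0[1]+.01]],xatol=1e-4))
    return r.x.round(4),round(r.fun)
CAN=[(.05,0),(.05,.08)]
LID=[(.0585,.008),(.0585,.025)]
E
python3 - <<'E'
from fit import *
C={};M={};
for n in("top","scene"):
    cams.get_image(n);c=C[n]=cams.calibration(n)
    for t,u in(("canister",(304,219) if n=="top" else (273,242)),("outer_lid",(208,205) if n=="top" else (211,207))):
        for d in nets.trace(t,n):
            if d["mask"][u[1],u[0]]: M[n,t]=d["mask"].astype(np.float32);break
        else: print("none",n,t)
for t,p,x0 in(("canister",CAN,(.453,-.158)),("outer_lid",LID,(.505,.108))):
    for ns in(["top"],["scene"],["top","scene"]):
        v=[(C[n],M[n,t]) for n in ns if (n,t) in M]
        if t=="outer_lid": v=[(c,m) for c,m in v]
        print(t,ns,fit(v,p,x0),[int(m.sum()) for _,m in v])
im=cv2.imread("pics/top0.png");
# color mask
for ns in(["top"],["scene"],["top","scene"]):
    v=[]
    for n in ns:
        I=cv2.imread(f"pics/{n}0.png");b=I.astype(int)
        m=((b[...,0]-b[...,2]>25)).astype(np.uint8)
        k,l,st,ce=cv2.connectedComponentsWithStats(m);u=(304,219) if n=="top" else (273,242)
        m=(l==l[u[1],u[0]]).astype(np.float32)
        hull=cv2.convexHull(np.argwhere(m>0)[:,::-1].astype(np.int32));m=cv2.fillConvexPoly(np.zeros((384,512),np.uint8),hull,1).astype(np.float32)
        v.append((C[n],m))
    print("colour",ns,fit(v,CAN,(.453,-.158)))
E
```

```text
canister ['top'] (array([ 0.4536, -0.1623]), 47) [1112]
canister ['scene'] (array([ 0.4569, -0.16  ]), 76) [1864]
canister ['top', 'scene'] (array([ 0.4541, -0.162 ]), 152) [1112, 1864]
outer_lid ['top'] (array([0.5086, 0.1065]), 215) [1126]
outer_lid ['scene'] (array([0.5103, 0.109 ]), 92) [787]
outer_lid ['top', 'scene'] (array([0.5086, 0.1071]), 317) [1126, 787]
colour ['top'] (array([ 0.4539, -0.163 ]), 52)
colour ['scene'] (array([ 0.458 , -0.1596]), 85)
colour ['top', 'scene'] (array([ 0.4548, -0.1621]), 175)
```

```bash
cat >> h.py <<'E'
from scipy.spatial.transform import Rotation as Ro
def to(P,n=None):
    s=sense();R=Ro.from_rotvec(s["tool_rot"]).as_matrix();d=R.T@(np.array(P)-s["tool_pos"])*100
    print("t",round(s["time"],2),"pos",s["tool_pos"].round(4),"tool cm",d.round(2),"zaxis",R[:,2].round(3),"yaxis",R[:,1].round(3),"F",s["force"].round(1),"w",round(s["width"],4))
E
python3 -c "
from h import *
to((.507,.106,.2))"
```

```text
t 0.75 pos [0.1938 0.6204 0.2073] tool cm [-45.24 -39.77   0.73] zaxis [ 0.  0. -1.] yaxis [0.298 0.955 0.   ] F [-0.5  0.1  0.1] w 0.0856
```

Emit:
drive_tool([
  [[0,0,0],[-1,-0.9,0],0],
  [[0,0,0],[-2,-1.8,0],0],
  [[0,0,0],[-2.7,-2.3,0],0],
  [[0,0,0],[-2.7,-2.3,0],0],
  [[0,0,0],[-2.7,-2.3,0],0],
  [[0,0,0],[-2.7,-2.3,0],0],
  [[0,0,0],[-2.7,-2.3,0],0],
  [[0,0,0],[-2.7,-2.3,0],0],
  [[0,0,0],[-2.7,-2.3,0],0],
  [[0,0,0],[-2.7,-2.3,0],0],
])

```text
time: 1.58
tool_pos: [0.3662, 0.3435, 0.2074]
tool_rot: [0.474, 3.105, 0.0]
force: [0.7, 0.8, 0.7]
width: 0.0857
```

Emit:
drive_tool([
  [[0,0,0],[-2.7,-2.3,0],0],
  [[0,0,0],[-2.7,-2.3,0],0],
  [[0,0,0],[-2.7,-2.3,0],0],
  [[0,0,0],[-2.7,-2.3,0],0],
  [[0,0,0],[-2.7,-2.3,0],0],
  [[0,0,0],[-2.5,-2.3,0],0],
  [[0,0,0],[-1.5,-1.7,0],0],
  [[0,0,0],[-1,-1.2,0],0],
  [[0,0,0],[0,0,0],0],
])

```text
time: 2.33
tool_pos: [0.4932, 0.1281, 0.2073]
tool_rot: [0.478, 3.105, -0.001]
force: [-0.4, 0.0, -0.2]
width: 0.0857
```

```bash
python3 -c "
from h import *
to((.507,.106,.2))
c=cams.calibration('wrist');im=cams.get_image('wrist');cv2.imwrite('pics/w1.png',im)
print(proj(c,[[.509,.106,.079],[.509,.106,.049],[.509,.106,.008]]))
for d in nets.trace('outer_lid','wrist'):print(d['score'],d['bbox'])
"
```

```text
t 2.33 pos [0.4932 0.1281 0.2073] tool cm [-1.98 -1.69  0.73] zaxis [ 0.    -0.001 -1.   ] yaxis [ 0.301  0.954 -0.   ] F [-0.4  0.  -0.2] w 0.0857
[[237.39821909 198.74589932]
 [238.69072471 190.24725494]
 [240.14579633 180.68022329]]
0.97 [120.3, 79.3, 101.6, 100.8]
```

View pics/w1.png

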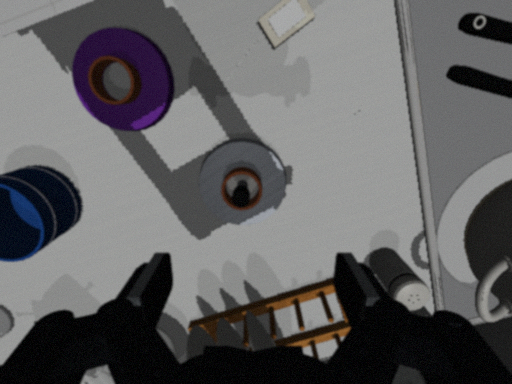

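```bash
python3 -c "
from fit import *
c=cams.calibration('wrist')
im=cv2.imread('pics/w1.png')
def draw(x,y,col):
    for r,z in((.01,.079),(.025,.049),(.0585,.025),(.0585,.008)):
        p=(proj(c,circ(x,y,r,z))-[190,130]+.5)*6
        cv2.polylines(a,[p.astype(np.int32)],True,col,1)
a=cv2.resize(im[130:230,190:310],None,fx=6,fy=6,interpolation=cv2.INTER_CUBIC)
draw(.509,.106,(0,255,0))
cv2.imwrite('pics/w1z.png',a)"
```

```text
(no output)
```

View pics/w1z.png

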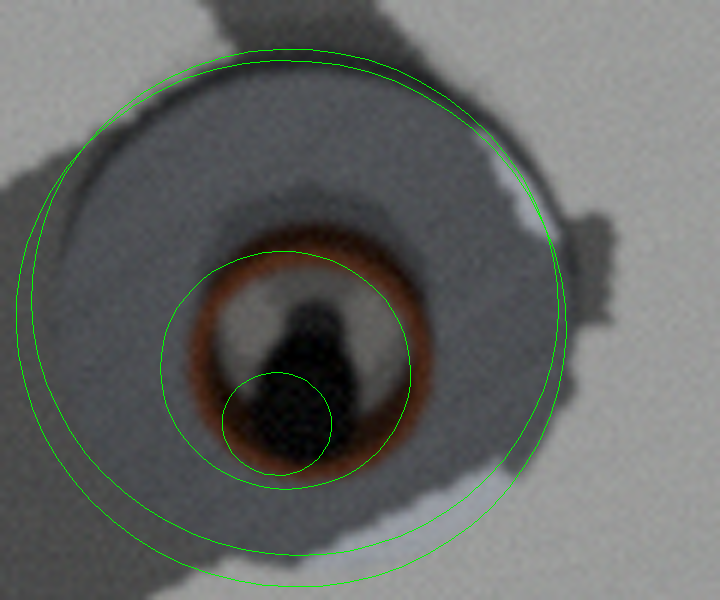

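```bash
python3 -c "
from h import *
to((.508,.1095,.12))"
```

```text
t 2.43 pos [0.4922 0.1303 0.2073] tool cm [-2.13 -1.51  8.73] zaxis [-0.  0. -1.] yaxis [ 0.3    0.954 -0.   ] F [-0.7  0.1  1.2] w 0.0849
```

Emit:
drive_tool([
  [[0,0,0],[-0.5,-0.4,1.2],0],
  [[0,0,0],[-0.5,-0.4,2],0],
  [[0,0,0],[-0.5,-0.4,2.5],0],
  [[0,0,0],[-0.4,-0.2,2],0],
  [[0,0,0],[-0.2,-0.1,1],0],
  [[0,0,0],[0,0,0],0],
  [[0,0,0],[0,0,0],0],
  [[0,0,0],[0,0,0],0],
])

```text
time: 3.1
tool_pos: [0.5084, 0.1111, 0.1213]
tool_rot: [0.473, 3.105, 0.001]
force: [0.0, -0.4, -0.7]
width: 0.0852
```

```bash
cat > chk.py <<'E'
from fit import *
import sys
def lidview(name,x,y,zb,S=5):
    c=cams.calibration('wrist');im=cams.get_image('wrist');cv2.imwrite(f'pics/{name}.png',im)
    u=proj(c,[[x,y,zb+.05]])[0].astype(int)
    x0=max(u[0]-70,0);y0=max(u[1]-60,0)
    a=cv2.resize(im[y0:y0+120,x0:x0+140],None,fx=S,fy=S,interpolation=cv2.INTER_CUBIC)
    for r,z in((.01,.079),(.025,.049),(.0585,.025)):
        p=(proj(c,circ(x,y,r,zb+z))-[x0,y0]+.5)*S
        cv2.polylines(a,[p.astype(np.int32)],True,(0,255,0),1)
    cv2.imwrite(f'pics/{name}z.png',a)
E
python3 -c "
from chk import *
to((.508,.1095,.057))
lidview('w2',.508,.1095,0)"
```

```text
t 3.1 pos [0.5084 0.1111 0.1213] tool cm [-0.   -0.17  6.43] zaxis [ 0.001  0.    -1.   ] yaxis [0.298 0.955 0.001] F [ 0.  -0.4 -0.7] w 0.0852
```

View pics/w2z.png

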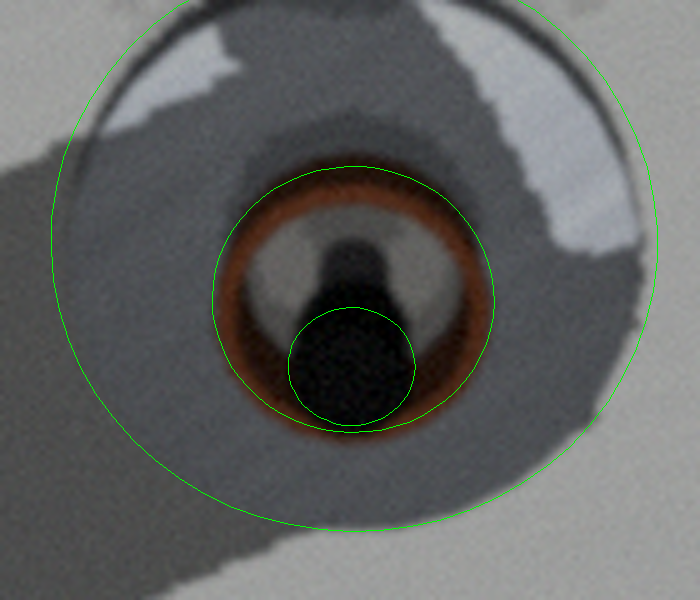

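Emit:
drive_tool([
  [[0,0,0],[0,-0.1,0.8],0],
  [[0,0,0],[0,-0.1,1.4],0],
  [[0,0,0],[0,0,1.6],0],
  [[0,0,0],[0,0,1.4],0],
  [[0,0,0],[0,0,0.9],0],
  [[0,0,0],[0,0,0.3],0],
  [[0,0,0],[0,0,0],0],
  [[0,0,0],[0,0,0],0.3],
])

```text
time: 3.82
tool_pos: [0.5077, 0.1087, 0.0567]
tool_rot: [0.474, 3.105, 0.0]
force: [-0.4, 0.1, 0.9]
width: 0.0754
```

```bash
python3 -c "
from h import *
to((.508,.1095,.057))"
```

```text
t 3.82 pos [0.5077 0.1087 0.0567] tool cm [-0.    0.09 -0.03] zaxis [ 0.  0. -1.] yaxis [0.298 0.955 0.   ] F [-0.4  0.1  0.9] w 0.0754
```

Height right; close.

Emit:
drive_tool([
  [[0,0,0],[0,0.1,0],0.55],
  [[0,0,0],[0,0,0],0.65],
  [[0,0,0],[0,0,0],0.72],
  [[0,0,0],[0,0,0],0.78],
  [[0,0,0],[0,0,0],0.84],
  [[0,0,0],[0,0,0],0.92],
  [[0,0,0],[0,0,0],1],
  [[0,0,0],[0,0,0],1],
  [[0,0,0],[0,0,0],1],
  [[0,0,0],[0,0,0],1],
])

```text
time: 4.65
tool_pos: [0.5077, 0.1096, 0.0563]
tool_rot: [-0.474, -3.106, 0.0]
force: [-0.0, -0.6, -0.2]
width: -0.0002
```

```bash
python3 -c "
from chk import *
to((.508,.1095,.15))
lidview('w3',.508,.1095,0)"
```

```text
t 4.65 pos [0.5077 0.1096 0.0563] tool cm [-0.03  0.   -9.37] zaxis [-0. -0. -1.] yaxis [ 0.298  0.954 -0.   ] F [-0.  -0.6 -0.2] w -0.0002
```

View pics/w3.png

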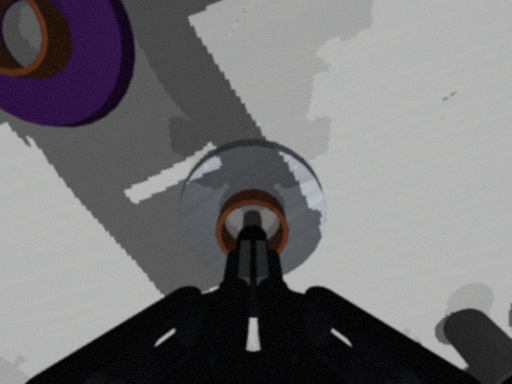

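```bash
python3 -c "
from chk import *
s=sense();c=cams.calibration('wrist');t=s['tool_pos']
print(proj(c,[t,t+[0,0,.019],[.508,.1095,.079],[.508,.1095,.053]]))
im=cv2.imread('pics/w3.png');cv2.imwrite('pics/w3y.png',cv2.resize(im[170:300,180:330],None,fx=5,fy=4.6,interpolation=cv2.INTER_CUBIC))
for n in('scene','top'):
  i=cams.get_image(n);cv2.imwrite(f'pics/{n}3.png',i)
  if n=='scene': cv2.imwrite('pics/sc3z.png',cv2.resize(i[110:250,140:300],None,fx=4,fy=4))
"
```

```text
[[251.74090074 234.48381962]
 [251.62114818 249.31131934]
 [251.63632342 252.98710465]
 [251.79545055 232.55940136]]
```

View pics/w3y.png

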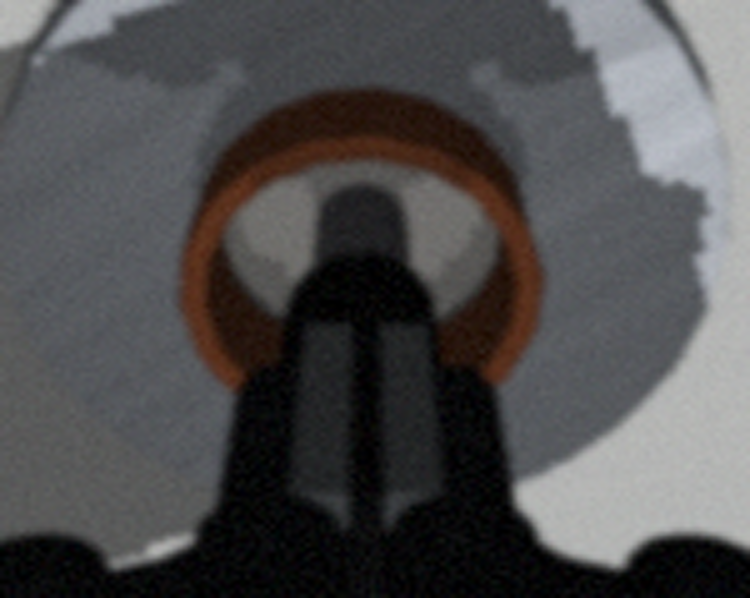

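View pics/sc3z.png

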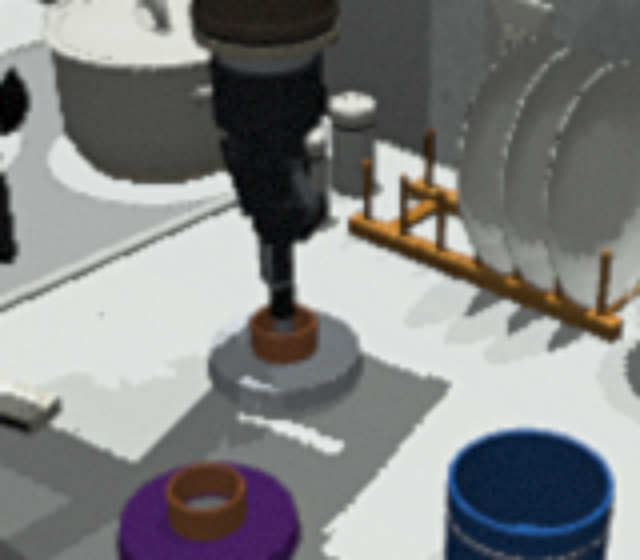

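View pics/w3z.png

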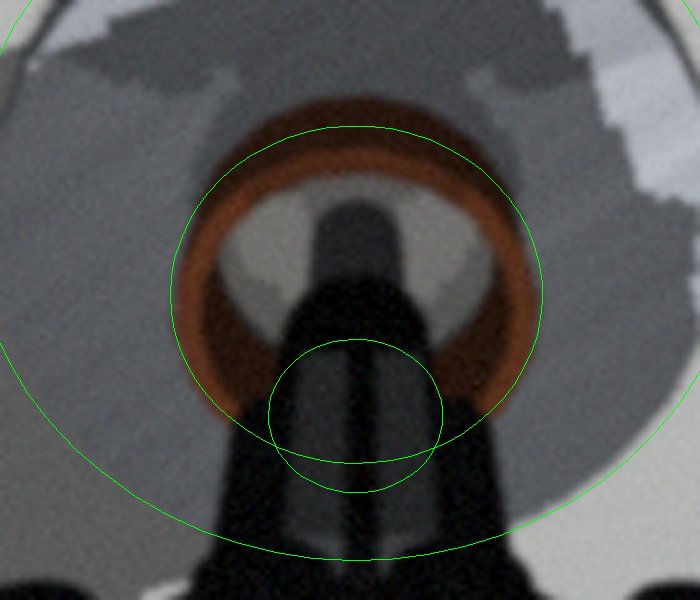

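```bash
python3 -c "
from chk import *
s=sense();c=cams.calibration('wrist');t=s['tool_pos'];R=Ro.from_rotvec(s['tool_rot']).as_matrix()
T=lambda x,y,z:t+R@np.array([x,y,z])
a=cv2.imread('pics/w3.png')
for hw,col in((.0145,(0,255,0)),(.0245,(0,0,255)),(.01,(255,255,0))):
  for sg in(1,-1):
    print(hw,sg,proj(c,[T(x,sg*hw,z) for x in(.011,-.011) for z in(0,-.019,-.038)]).round(0).tolist())
cv2.imwrite('pics/w3b.png',cv2.resize(a[200:384,150:360],None,fx=3.5,fy=3.2,interpolation=cv2.INTER_CUBIC)*2)
"
```

```text
0.0145 1 [[275.0, 219.0], [277.0, 232.0], [280.0, 249.0], [274.0, 249.0], [276.0, 266.0], [279.0, 285.0]]
0.0145 -1 [[229.0, 219.0], [226.0, 232.0], [223.0, 249.0], [230.0, 249.0], [227.0, 266.0], [224.0, 285.0]]
0.0245 1 [[290.0, 219.0], [294.0, 232.0], [300.0, 249.0], [289.0, 249.0], [293.0, 266.0], [297.0, 285.0]]
0.0245 -1 [[213.0, 219.0], [209.0, 232.0], [203.0, 249.0], [215.0, 249.0], [211.0, 266.0], [206.0, 285.0]]
0.01 1 [[267.0, 219.0], [269.0, 232.0], [271.0, 249.0], [267.0, 249.0], [268.0, 266.0], [270.0, 285.0]]
0.01 -1 [[236.0, 219.0], [234.0, 232.0], [232.0, 249.0], [237.0, 249.0], [235.0, 266.0], [233.0, 285.0]]
```

View pics/w3b.png

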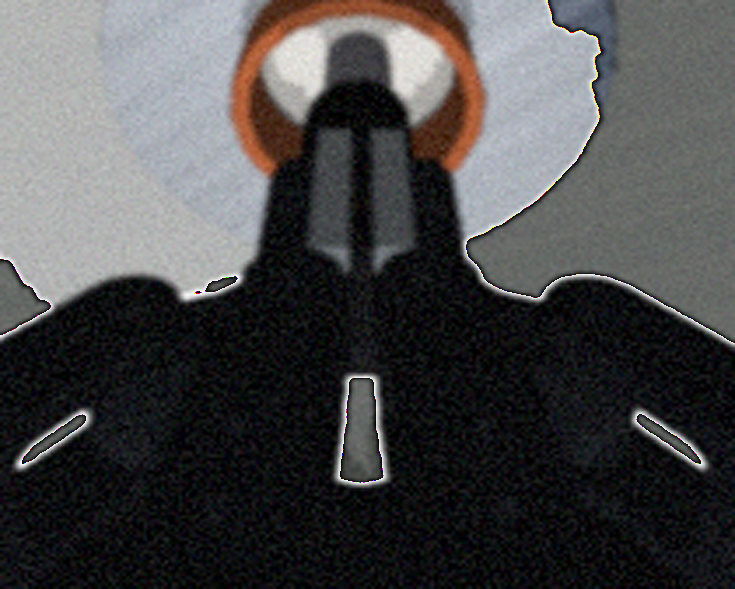

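View pics/w2.png

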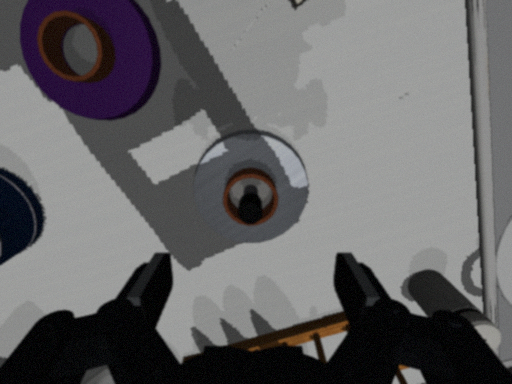

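```bash
python3 -c "
from chk import *
s=sense();t=s['tool_pos'];c=cams.calibration('scene')
print(t,proj(c,[t,t+[0,0,.023],[.508,.1095,.049],[.508,.1095,.079],[.508,.1095,.053]]).round(1).tolist())
i=cv2.imread('pics/scene3.png');cv2.imwrite('pics/sc3y.png',cv2.resize(i[140:220,180:250],None,fx=7.5,fy=7.5,interpolation=cv2.INTER_CUBIC)*1)
c=cams.calibration('top')
print(proj(c,[t]))
"
```

```text
[0.50774109 0.10956321 0.05626074] [[209.6, 187.3], [209.3, 180.5], [209.8, 189.4], [209.4, 180.6], [209.7, 188.2]]
[[206.03299092 197.49255483]]
```

View pics/sc3y.png

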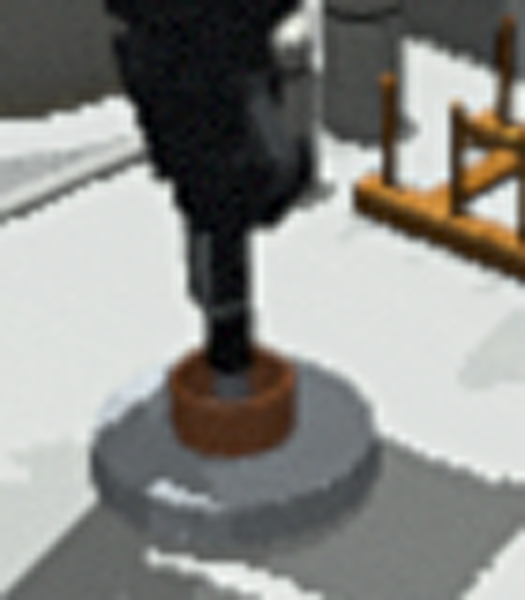

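Emit:
drive_tool([
  [[0,0,0],[0,0,0],0],
  [[0,0,0],[0,0,0],0],
  [[0,0,0],[0,0,0],0],
  [[0,0,0],[0,0,0],0],
  [[0,0,0],[0,0,0],0],
  [[0,0,0],[0,0,0],0],
  [[0,0,0],[0,0,0],0],
])

```text
time: 5.38
tool_pos: [0.5078, 0.1096, 0.0563]
tool_rot: [0.474, 3.106, 0.0]
force: [-0.8, 0.2, 0.0]
width: 0.0836
```

Emit:
drive_tool([
  [[0,0,0],[0,0,0.3],0],
  [[0,0,0],[0,0,0.5],0],
  [[0,0,0],[0,0,0.6],0],
  [[0,0,0],[0,0,0.5],0],
  [[0,0,0],[0,0,0.3],0],
  [[0,0,0],[0,0,0],0],
  [[0,0,0],[0,0,0],0],
])

```text
time: 5.97
tool_pos: [0.5075, 0.1095, 0.034]
tool_rot: [-0.474, -3.105, 0.0]
force: [-0.1, 0.2, -0.9]
width: 0.0854
```

```bash
python3 -c "
from h import *
to((.508,.1095,.034))
i=cams.get_image('scene');cv2.imwrite('pics/sc4.png',cv2.resize(i[140:220,170:260],None,fx=7.5,fy=7.5,interpolation=cv2.INTER_CUBIC)*1)
"
```

```text
t 5.97 pos [0.5075 0.1095 0.034 ] tool cm [-0.05  0.01 -0.  ] zaxis [-0.001 -0.    -1.   ] yaxis [ 0.298  0.954 -0.   ] F [-0.1  0.2 -0.9] w 0.0854
```

View pics/sc4.png

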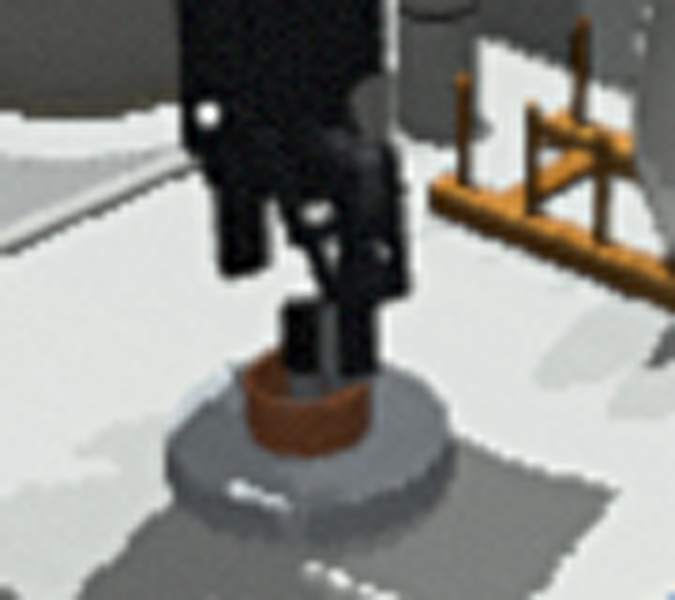

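Emit:
drive_tool([
  [[0,0,0],[0,0,0],0.4],
  [[0,0,0],[0,0,0],0.5],
  [[0,0,0],[0,0,0],0.6],
  [[0,0,0],[0,0,0],0.65],
  [[0,0,0],[0,0,0],0.7],
  [[0,0,0],[0,0,0],0.75],
  [[0,0,0],[0,0,0],0.8],
  [[0,0,0],[0,0,0],0.9],
  [[0,0,0],[0,0,0],1],
  [[0,0,0],[0,0,0],1],
])

```text
time: 6.85
tool_pos: [0.5077, 0.1094, 0.0345]
tool_rot: [0.474, 3.106, -0.0]
force: [-2.2, -3.3, 5.0]
width: 0.0181
```

Emit:
drive_tool([
  [[0,0,0],[0,0,0],1],
  [[0,0,0],[0,0,0],1],
  [[0,0,0],[0,0,0],1],
])

```text
time: 7.1
tool_pos: [0.5077, 0.1094, 0.0345]
tool_rot: [-0.474, -3.106, 0.0]
force: [-1.4, -4.5, 5.9]
width: 0.018
```

```bash
python3 -c "
from h import *
to((.508,.1095,.034))
i=cams.get_image('scene');cv2.imwrite('pics/sc5.png',cv2.resize(i[140:220,170:260],None,fx=7.5,fy=7.5,interpolation=cv2.INTER_CUBIC)*1)
"
```

```text
t 7.1 pos [0.5077 0.1094 0.0345] tool cm [-0.03  0.02  0.05] zaxis [-0. -0. -1.] yaxis [ 0.298  0.955 -0.   ] F [-1.4 -4.5  5.9] w 0.018
```

View pics/sc5.png

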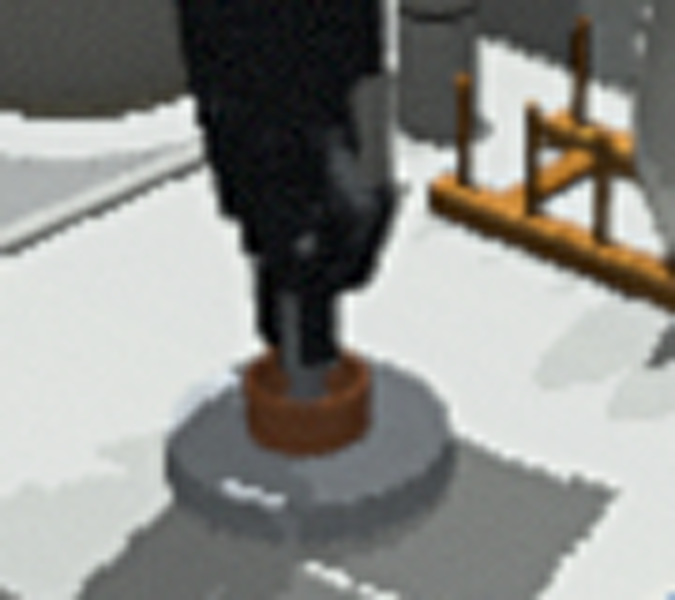

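Emit:
drive_tool([
  [[0,0,0],[0,0,-0.3],1],
  [[0,0,0],[0,0,-0.6],1],
  [[0,0,0],[0,0,-1],1],
  [[0,0,0],[0,0,-1.5],1],
  [[0,0,0],[0,0,-2],1],
  [[0,0,0],[0,0,-2.5],1],
  [[0,0,0],[0,0,-2.5],1],
  [[0,0,0],[0,0,-1.5],1],
  [[0,0,0],[0,0,-0.6],1],
  [[0,0,0],[0,0,0],1],
])

```text
time: 7.98
tool_pos: [0.5086, 0.1098, 0.1611]
tool_rot: [0.473, 3.103, 0.001]
force: [-0.3, 0.3, -4.3]
width: 0.0176
```

```bash
python3 -c "
from chk import *
to((.4545,-.161,.16))
s=sense();lidview('w6',*s['tool_pos'][:2],s['tool_pos'][2]-.0345)
cv2.imwrite('pics/scene6.png',cams.get_image('scene'))
"
```

```text
t 7.98 pos [0.5086 0.1098 0.1611] tool cm [ -2.91 -27.46   0.08] zaxis [ 0.003  0.    -1.   ] yaxis [0.298 0.955 0.001] F [-0.3  0.3 -4.3] w 0.0176
```

View pics/w6.png

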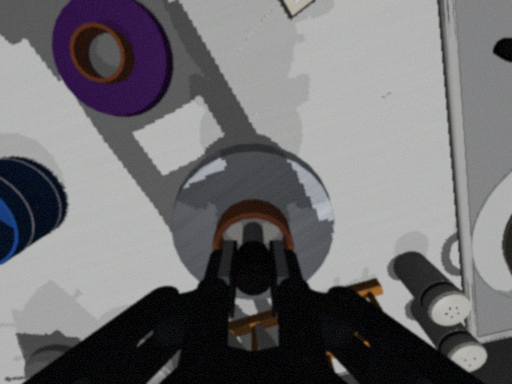

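View pics/scene6.png

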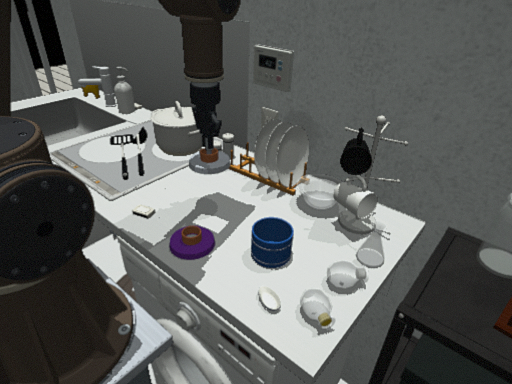

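Emit:
drive_tool([
  [[0,0,0],[-0.1,-0.7,0],1],
  [[0,0,0],[-0.2,-1.5,0],1],
  [[0,0,0],[-0.2,-2.3,0],1],
  [[0,0,0],[-0.3,-2.5,0],1],
  [[0,0,0],[-0.3,-2.5,0],1],
  [[0,0,0],[-0.3,-2.5,0],1],
  [[0,0,0],[-0.2,-2,0],1],
  [[0,0,0],[-0.1,-1.2,0],1],
  [[0,0,0],[0,-0.5,0],1],
])

```text
time: 8.83
tool_pos: [0.4762, -0.0469, 0.1585]
tool_rot: [-0.476, -3.104, 0.0]
force: [0.9, 0.4, -3.6]
width: 0.0176
```

Emit:
drive_tool([
  [[0,0,0],[0,0,0],1],
  [[0,0,0],[0,0,0],1],
  [[0,0,0],[0,0,0],1],
])

```text
time: 9.08
tool_pos: [0.4773, -0.0446, 0.1591]
tool_rot: [-0.473, -3.106, -0.0]
force: [-0.4, -0.9, -3.7]
width: 0.0179
```

```bash
python3 -c "
from chk import *
to((.4545,-.161,.16))
c=cams.calibration('wrist');im=cams.get_image('wrist');cv2.imwrite('pics/w7.png',im)
np.save('w7.npy',c)
print(proj(c,[[.4545,-.161,.08]]))
for d in nets.trace('canister','wrist'):
  print(d['score'],d['bbox']); 
  if d['score']>.5: print(fit([(c,d['mask'].astype(np.float32))],CAN,(.4545,-.161)),d['mask'].sum())
"
```

```text
t 9.08 pos [ 0.4773 -0.0446  0.1591] tool cm [ -1.29 -11.79  -0.09] zaxis [-0.  0. -1.] yaxis [0.298 0.955 0.   ] F [-0.4 -0.9 -3.7] w 0.0179
[[124.59410797 207.96437753]]
0.78 [131.1, 199.5, 118.4, 120.4]
(array([ 0.455 , -0.1621]), 871) 10085
```

View pics/w7.png

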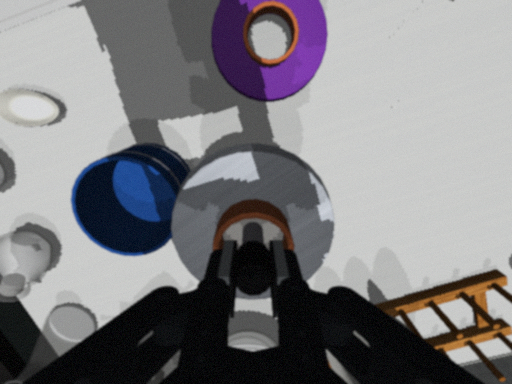

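```bash
python3 -c "
from chk import *
c=np.load('w7.npy',allow_pickle=True).item();im=cv2.imread('pics/w7.png')
S=3;a=cv2.resize(im[130:310,60:300+40],None,fx=S-.2,fy=S,interpolation=cv2.INTER_CUBIC)
a=cv2.resize(im[130:310,60:320],None,fx=S,fy=S,interpolation=cv2.INTER_CUBIC)
def dr(P,col): cv2.polylines(a,[((proj(c,P)-[60,130]+.5)*S).astype(np.int32)],True,col,1)
dr(circ(.4550,-.162,.05,.08),(0,255,0));dr(circ(.4550,-.162,.046,.08),(0,255,0));
zb=.1591-.0345
for r,z in((.0585,.025),(.025,.049),(.01,.053)):dr(circ(.4773,-.0446,r,zb+z),(0,255,255))
cv2.imwrite('pics/w7z.png',a)"
```

```text
(no output)
```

View pics/w7z.png

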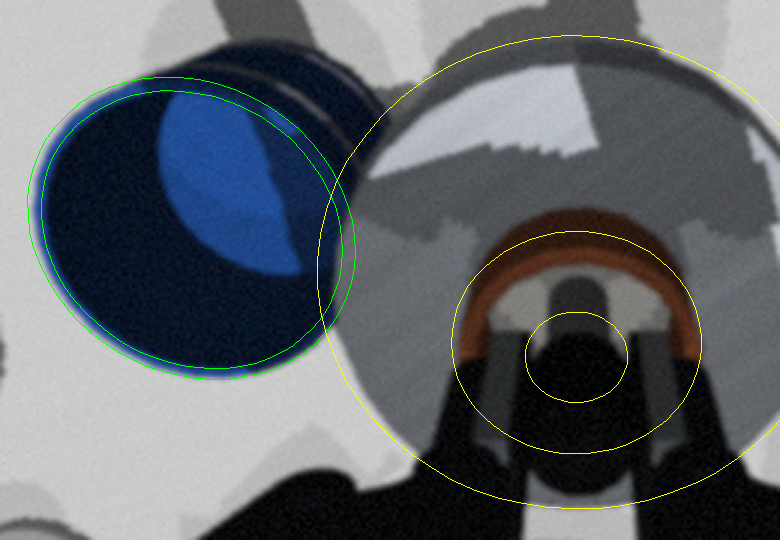

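Emit:
drive_tool([
  [[0,0,0],[-0.1,-0.8,0],1],
  [[0,0,0],[-0.2,-1.7,0],1],
  [[0,0,0],[-0.2,-2.2,0],1],
  [[0,0,0],[-0.2,-2.2,0],1],
  [[0,0,0],[-0.2,-2.2,0],1],
  [[0,0,0],[-0.1,-1.5,0.5],1],
  [[0,0,0],[-0.2,-0.8,1],1],
  [[0,0,0],[0,-0.4,1],1],
  [[0,0,0],[0,0,0.4],1],
  [[0,0,0],[0,0,0],1],
])

```text
time: 10.02
tool_pos: [0.4525, -0.1607, 0.1288]
tool_rot: [-0.473, -3.103, -0.001]
force: [0.5, 0.7, -3.6]
width: 0.018
```

Emit:
drive_tool([
  [[0,0,0],[0,0,0],1],
  [[0,0,0],[0,0,0],1],
])

```text
time: 10.18
tool_pos: [0.4537, -0.1609, 0.1304]
tool_rot: [-0.472, -3.106, -0.0]
force: [-0.3, 0.4, -4.0]
width: 0.0177
```

```bash
python3 -c "
from chk import *
to((.454,-.161,.1245))
for n in('scene','top','wrist'):
  cv2.imwrite(f'pics/{n}8.png',cams.get_image(n))
a=cv2.resize(cv2.imread('pics/scene8.png')[170:280,215:325],None,fx=5.4,fy=5.4,interpolation=cv2.INTER_CUBIC)
b=cv2.resize(cv2.imread('pics/top8.png')[180:260,265:345],(200,200),interpolation=cv2.INTER_CUBIC)
cv2.imwrite('pics/sc8z.png',a)
"
```

```text
t 10.18 pos [ 0.4537 -0.1609  0.1304] tool cm [-0.03 -0.    0.59] zaxis [-0.  0. -1.] yaxis [0.297 0.955 0.   ] F [-0.3  0.4 -4. ] w 0.0177
```

View pics/sc8z.png

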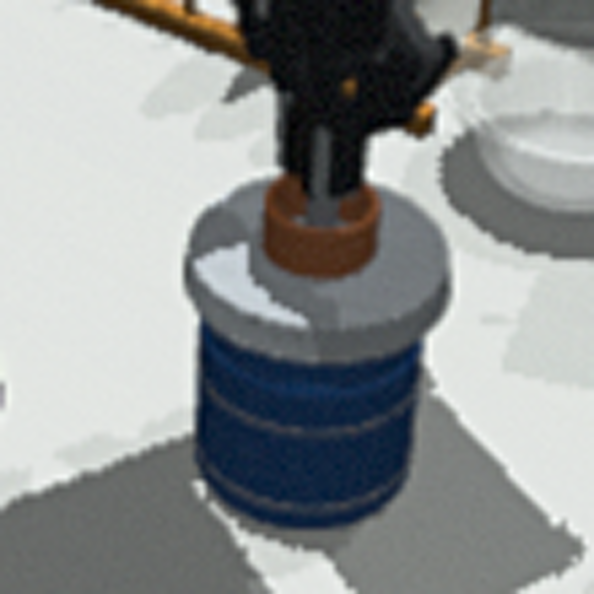

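View pics/wrist8.png

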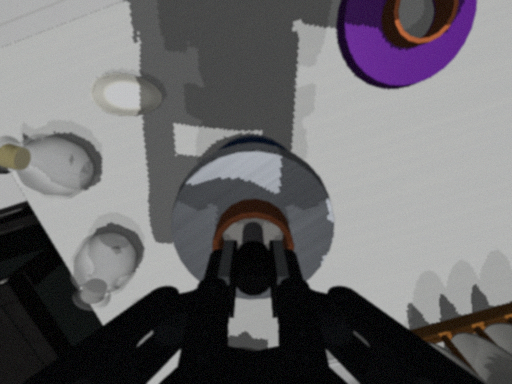

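```bash
python3 -c "
from fit import *
C={n:cams.calibration(n) for n in('scene','top')}
s=sense();print(s['tool_pos'])
zb=s['tool_pos'][2]-.0345
print({n:proj(c,[[.4545,-.161,0],[.4545,-.161,.08],[.4545,-.161,zb+.025]]).round(1).tolist() for n,c in C.items()})
for R2 in(.0585,.056):
 LD=[(.0585,zb+.008),(R2,zb+.025)]
 L0=[(.0585,.008),(R2,.025)]
 for n in('scene','top'):
  cams.get_image(n)
  for d in nets.trace('outer_lid',n):
   x,y,w,h=d['bbox']
   if abs(x-(275 if n=='scene' else 305))<25 and abs(y-225)<35:
    print(n,R2,d['score'],d['bbox'],fit([(C[n],d['mask'].astype(np.float32))],LD,(.4545,-.161)),d['mask'].sum())
"
```

```text
[ 0.4537359  -0.16121734  0.13060642]
{'scene': [[270.3, 254.1], [272.2, 229.0], [273.2, 215.1]], 'top': [[300.8, 218.6], [304.6, 218.6], [306.8, 218.7]]}
scene 0.0585 0.98 [273.9, 219.8, 50.1, 36.7] (array([ 0.4582, -0.16  ]), 240) 1272
scene 0.056 0.75 [273.7, 219.8, 50.4, 34.0] (array([ 0.4565, -0.1609]), 150) 1323
top 0.056 0.57 [290.2, 214.3, 8.8, 23.5] (array([ 0.4845, -0.1436]), 1513) 49
```

View pics/top8.png

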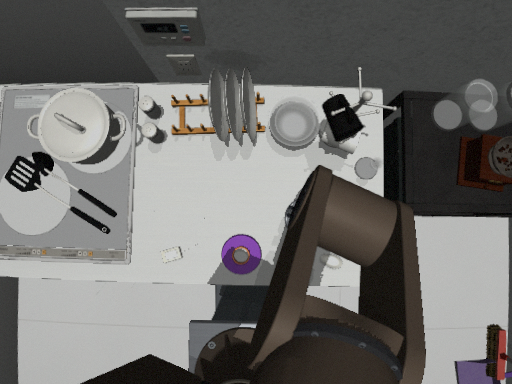

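Emit:
drive_tool([
  [[0,0,0],[0,0,0.2],1],
  [[0,0,0],[0,0,0.4],1],
  [[0,0,0],[0,0,0.4],1],
  [[0,0,0],[0,0,0.4],1],
  [[0,0,0],[0,0,0.3],1],
  [[0,0,0],[0,0,0.2],1],
  [[0,0,0],[0,0,0.2],1],
  [[0,0,0],[0,0,0],1],
])

```text
time: 11.4
tool_pos: [0.4532, -0.1615, 0.1089]
tool_rot: [-0.474, -3.105, -0.0]
force: [-0.4, 0.7, -3.3]
width: 0.0178
```

```bash
python3 -c "
from chk import *
to((.454,-.161,.0965))
"
```

```text
t 11.4 pos [ 0.4532 -0.1615  0.1089] tool cm [-0.06  0.07  1.24] zaxis [-0.001  0.    -1.   ] yaxis [0.298 0.955 0.   ] F [-0.4  0.7 -3.3] w 0.0178
```

Plug 6 mm in with no contact. Continue slowly.

Emit:
drive_tool([
  [[0,0,0],[-0.05,0.05,0.2],1],
  [[0,0,0],[0,0,0.3],1],
  [[0,0,0],[0,0,0.3],1],
  [[0,0,0],[0,0,0.2],1],
  [[0,0,0],[0,0,0],1],
  [[0,0,0],[0,0,0],1],
])

```text
time: 11.9
tool_pos: [0.454, -0.1612, 0.0992]
tool_rot: [-0.474, -3.105, -0.0]
force: [0.0, 0.4, -3.8]
width: 0.0178
```

```bash
python3 -c "
from chk import *
to((.454,-.161,.0965))
"
```

```text
t 11.9 pos [ 0.454  -0.1612  0.0992] tool cm [0.   0.02 0.27] zaxis [-0.  0. -1.] yaxis [0.298 0.955 0.   ] F [ 0.   0.4 -3.8] w 0.0178
```

Emit:
drive_tool([
  [[0,0,0],[0,0,0.1],1],
  [[0,0,0],[0,0,0.1],1],
  [[0,0,0],[0,0,0.07],1],
  [[0,0,0],[0,0,0],1],
  [[0,0,0],[0,0,0],1],
])

```text
time: 12.32
tool_pos: [0.454, -0.1612, 0.0966]
tool_rot: [-0.474, -3.106, 0.0]
force: [-0.3, -0.1, -3.3]
width: 0.0176
```

Emit:
drive_tool([
  [[0,0,0],[0,0,0.05],1],
  [[0,0,0],[0,0,0],1],
  [[0,0,0],[0,0,0],1],
])

```text
time: 12.57
tool_pos: [0.4541, -0.1613, 0.0963]
tool_rot: [0.474, 3.105, -0.0]
force: [-2.9, -1.5, 4.3]
width: 0.0182
```

```bash
python3 -c "
from chk import *
to((.454,-.161,.0965))
i=cams.get_image('scene');cv2.imwrite('pics/sc9z.png',cv2.resize(i[170:280,215:325],None,fx=5.4,fy=5.4,interpolation=cv2.INTER_CUBIC))
"
```

```text
t 12.57 pos [ 0.4541 -0.1613  0.0963] tool cm [ 0.02  0.03 -0.02] zaxis [ 0. -0. -1.] yaxis [ 0.298  0.955 -0.   ] F [-2.9 -1.5  4.3] w 0.0182
```

View pics/sc9z.png

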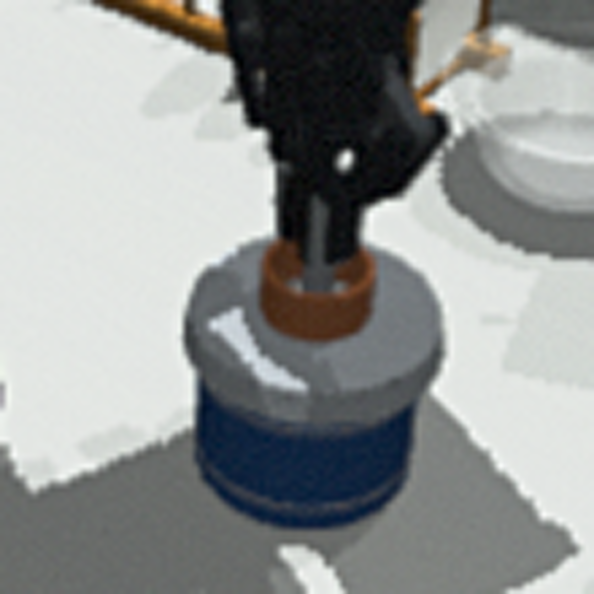

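Emit:
drive_tool([
  [[0,0,0],[0,0,0],0.7],
  [[0,0,0],[0,0,0],0.5],
  [[0,0,0],[0,0,0],0.3],
  [[0,0,0],[0,0,0],0],
  [[0,0,0],[0,0,0],0],
  [[0,0,0],[0,0,0],0],
  [[0,0,0],[0,0,0],0],
  [[0,0,0],[0,0,0],0],
])

```text
time: 13.28
tool_pos: [0.454, -0.1612, 0.0961]
tool_rot: [-0.474, -3.106, -0.0]
force: [0.4, -0.2, 0.1]
width: 0.0853
```

```bash
python3 -c "
from chk import *
to((.454,-.161,.064))
i=cams.get_image('scene');cv2.imwrite('pics/scene10.png',i);cv2.imwrite('pics/sc10z.png',cv2.resize(i[170:280,215:325],None,fx=5.4,fy=5.4,interpolation=cv2.INTER_CUBIC))
lidview('w10',.455,-.161,.062)
"
```

```text
t 13.28 pos [ 0.454  -0.1612  0.0961] tool cm [0.01 0.02 3.21] zaxis [-0.  0. -1.] yaxis [0.298 0.954 0.   ] F [ 0.4 -0.2  0.1] w 0.0853
```

View pics/sc10z.png

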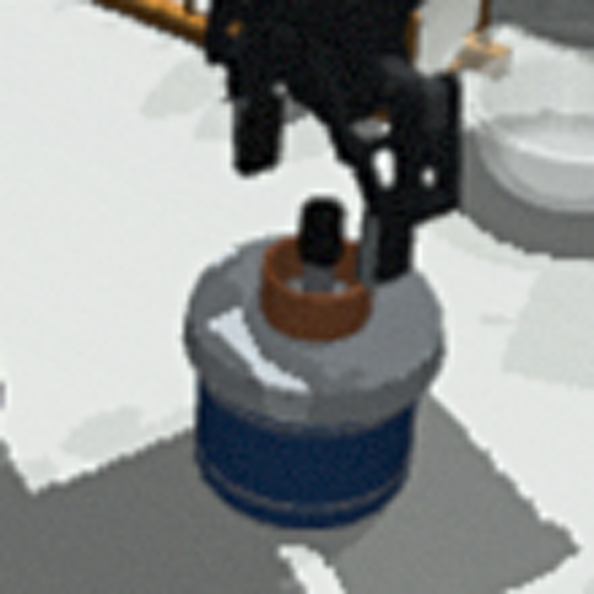

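View pics/w10z.png

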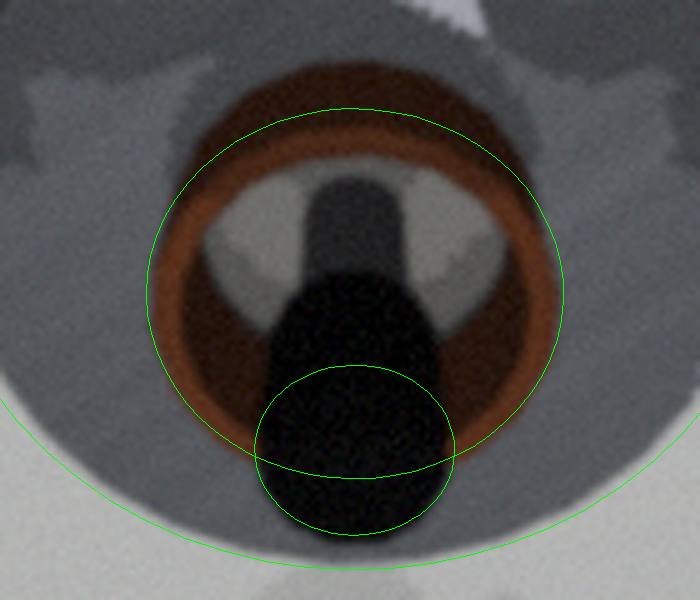

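Emit:
drive_tool([
  [[0,0,0],[0,0,0.3],0],
  [[0,0,0],[0,0,0.5],0],
  [[0,0,0],[0,0,0.6],0],
  [[0,0,0],[0,0,0.4],0],
  [[0,0,0],[0,0,0.2],0],
  [[0,0,0],[0,0,0],0],
  [[0,0,0],[0,0,0],0],
])

```text
time: 13.97
tool_pos: [0.4539, -0.1612, 0.0759]
tool_rot: [-0.474, -3.105, -0.0]
force: [0.7, -0.5, 0.3]
width: 0.0859
```

```bash
python3 -c "
from chk import *
to((.454,-.161,.064))
i=cams.get_image('scene');cv2.imwrite('pics/sc11z.png',cv2.resize(i[170:280,215:325],None,fx=5.4,fy=5.4,interpolation=cv2.INTER_CUBIC))
"
```

```text
t 13.97 pos [ 0.4539 -0.1612  0.0759] tool cm [-0.    0.02  1.19] zaxis [-0.001  0.    -1.   ] yaxis [0.298 0.955 0.   ] F [ 0.7 -0.5  0.3] w 0.0859
```

View pics/sc11z.png

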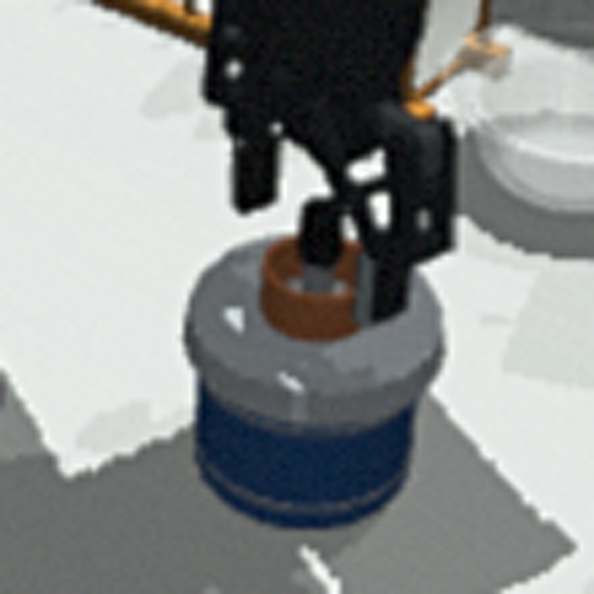

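```bash
python3 -c "
from chk import *
c=cams.calibration('scene')
n=np.array([.298,.955]);x=np.array([-.954,.298])
for z in(.087,.095,.105,.112): print(z,((proj(c,[np.r_[np.array([.454,-.161])-o*n+a*x,z] for o in(.0425,.057) for a in(.011,-.011)])-[215,170]+.5)*5.4).round(0).tolist(), 'left',((proj(c,[np.r_[np.array([.454,-.161])+.05*n,z]])-[215,170]+.5)*5.4).round(0).tolist())
for z in(.141,.15,.16,.17): print(z,((proj(c,[[.454,-.161,z]])-[215,170]+.5)*5.4).round(0).tolist())
"
```

```text
0.087 [[348.0, 373.0], [390.0, 356.0], [369.0, 393.0], [411.0, 375.0]] left [[249.0, 250.0]]
0.095 [[349.0, 358.0], [392.0, 341.0], [370.0, 378.0], [413.0, 360.0]] left [[249.0, 236.0]]
0.105 [[351.0, 339.0], [394.0, 322.0], [372.0, 359.0], [415.0, 342.0]] left [[250.0, 218.0]]
0.112 [[352.0, 326.0], [395.0, 309.0], [373.0, 346.0], [416.0, 328.0]] left [[251.0, 205.0]]
0.141 [[319.0, 209.0]]
0.15 [[320.0, 191.0]]
0.16 [[322.0, 172.0]]
0.17 [[323.0, 152.0]]
```

Emit:
drive_tool([
  [[0,0,0],[0,0,0.3],0],
  [[0,0,0],[0,0,0.4],0],
  [[0,0,0],[0,0,0.3],0],
  [[0,0,0],[0,0,0.15],0],
  [[0,0,0],[0,0,0],0.2],
  [[0,0,0],[0,0,0],0.25],
  [[0,0,0],[0,0,0],0.3],
])

```text
time: 14.6
tool_pos: [0.4541, -0.1613, 0.0646]
tool_rot: [0.474, 3.106, -0.0]
force: [1.4, -0.0, -0.4]
width: 0.0597
```

Emit:
drive_tool([
  [[0,0,0],[0,0,0],0.34],
  [[0,0,0],[0,0,0],0.38],
  [[0,0,0],[0,0,0],0.42],
  [[0,0,0],[0,0,0],0.46],
  [[0,0,0],[0,0,0],0.5],
  [[0,0,0],[0,0,0],0.5],
])

```text
time: 15.1
tool_pos: [0.4542, -0.1614, 0.0652]
tool_rot: [0.474, 3.105, -0.0]
force: [-3.4, 0.8, 14.9]
width: 0.0485
```

```bash
python3 -c "
from chk import *
to((.454,-.161,.064))
i=cams.get_image('scene');cv2.imwrite('pics/sc12z.png',cv2.resize(i[170:280,215:325],None,fx=5.4,fy=5.4,interpolation=cv2.INTER_CUBIC))
"
```

```text
t 15.1 pos [ 0.4542 -0.1614  0.0652] tool cm [0.03 0.03 0.12] zaxis [ 0.001 -0.    -1.   ] yaxis [ 0.298  0.955 -0.   ] F [-3.4  0.8 14.9] w 0.0485
```

View pics/sc12z.png

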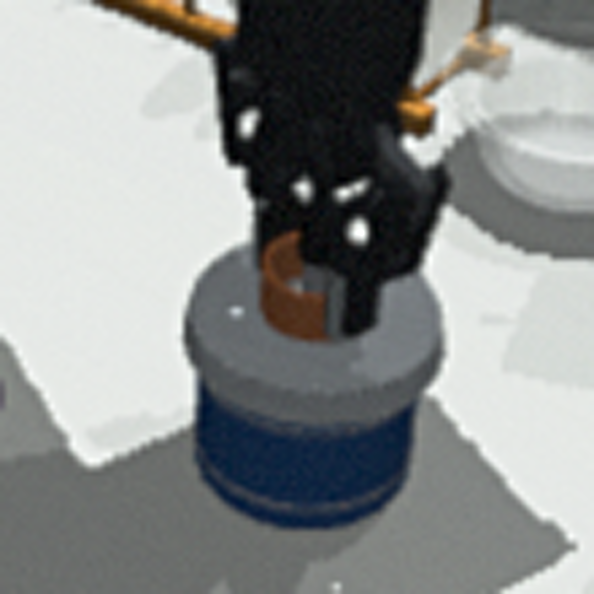

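Emit:
drive_tool([
  [[0,0,0],[0,0,-0.05],0.6],
  [[0,0,0],[0,0,-0.05],0.8],
  [[0,0,0],[0,0,0],1],
  [[0,0,0],[0,0,0],1],
  [[0,0,0],[0,0,0],1],
])

```text
time: 15.57
tool_pos: [0.454, -0.1612, 0.0655]
tool_rot: [-0.474, -3.105, -0.0]
force: [0.2, -0.1, -2.8]
width: 0.049
```

Emit:
drive_tool([
  [[0,0,0],[0,0,-0.1],1],
  [[0,0,0],[0,0,-0.1],1],
  [[0,0,0],[0,0,-0.2],1],
  [[0,0,0],[0,0,-0.3],1],
  [[0,0,0],[0,0,-0.3],1],
  [[0,0,0],[0,0,0],1],
])

```text
time: 16.07
tool_pos: [0.4544, -0.1614, 0.0763]
tool_rot: [0.474, 3.105, -0.0]
force: [-0.4, 0.8, -2.1]
width: 0.0484
```

```bash
python3 -c "
from chk import *
to((.454,-.161,.064))
i=cams.get_image('scene');cv2.imwrite('pics/sc13z.png',cv2.resize(i[170:280,215:325],None,fx=5.4,fy=5.4,interpolation=cv2.INTER_CUBIC))
"
```

```text
t 16.07 pos [ 0.4544 -0.1614  0.0763] tool cm [0.05 0.03 1.23] zaxis [ 0.001 -0.    -1.   ] yaxis [ 0.298  0.955 -0.   ] F [-0.4  0.8 -2.1] w 0.0484
```

View pics/sc13z.png

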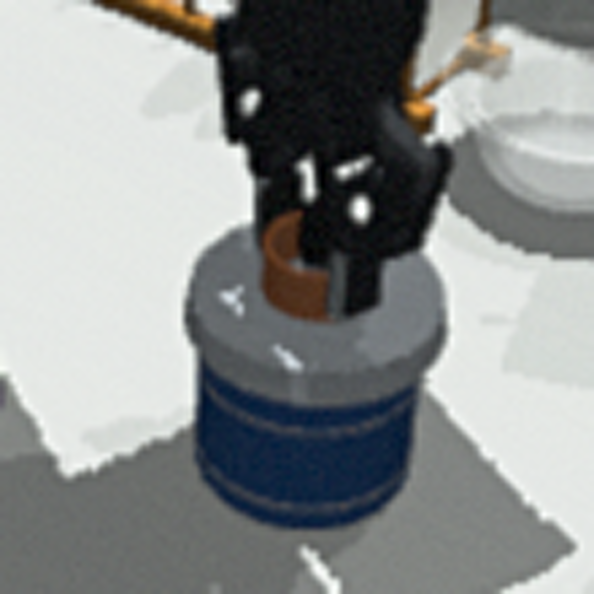

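Emit:
drive_tool([
  [[0,0,0],[0,0,-0.4],1],
  [[0,0,0],[0,0,-0.7],1],
  [[0,0,0],[0,0,-1],1],
  [[0,0,0],[0,0,-1.2],1],
  [[0,0,0],[0,0,-1.4],1],
  [[0,0,0],[0,0,-1.4],1],
  [[0,0,0],[0,0,-1.3],1],
  [[0,0,0],[0,0,-1],1],
  [[0,0,0],[0,0,-0.6],1],
  [[0,0,0],[0,0,-0.3],1],
])

```text
time: 16.95
tool_pos: [0.4545, -0.1614, 0.1698]
tool_rot: [0.474, 3.104, -0.001]
force: [-0.0, -0.4, -1.4]
width: 0.0491
```

Emit:
drive_tool([
  [[0,0,0],[0,0,0],1],
  [[0,0,0],[0,0,0],1],
  [[0,0,0],[0,0,0],1],
  [[0,0,0],[0,0,0],1],
])

```text
time: 17.28
tool_pos: [0.4537, -0.1611, 0.168]
tool_rot: [-0.474, -3.105, -0.0]
force: [0.1, -0.5, -2.0]
width: 0.0484
```

```bash
python3 -c "
from chk import *
to((.454,-.161,.17))
i=cams.get_image('scene');cv2.imwrite('pics/scene14.png',i);cv2.imwrite('pics/sc14z.png',cv2.resize(i[140:280,205:335],None,fx=4.2,fy=4.2,interpolation=cv2.INTER_CUBIC))
cv2.imwrite('pics/w14.png',cams.get_image('wrist'))
"
```

```text
t 17.28 pos [ 0.4537 -0.1611  0.168 ] tool cm [-0.03  0.02 -0.2 ] zaxis [-0.001  0.    -1.   ] yaxis [0.298 0.955 0.   ] F [ 0.1 -0.5 -2. ] w 0.0484
```

View pics/sc14z.png

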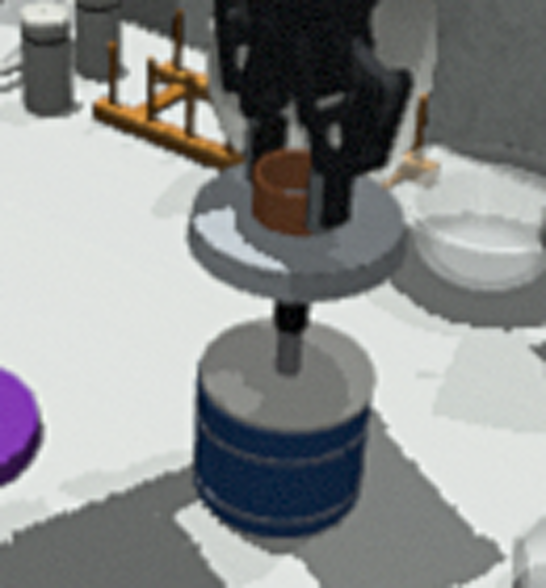

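View pics/scene14.png

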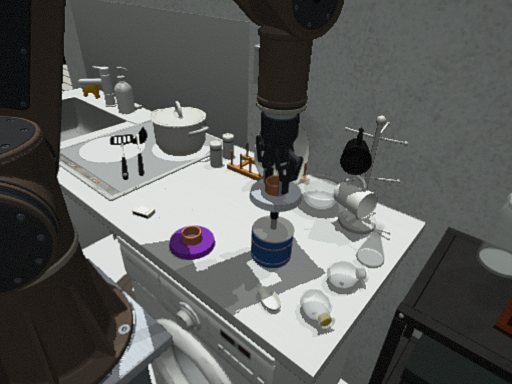

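View pics/w14.png

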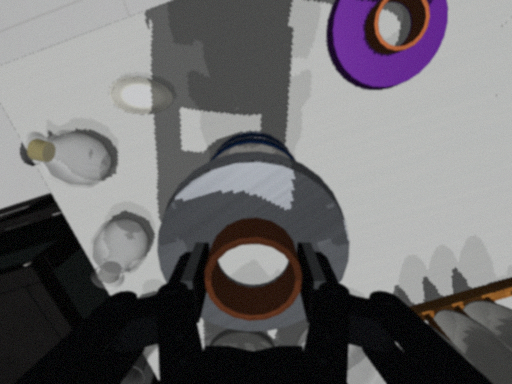

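```bash
python3 -c "
from fit import *
c=cams.calibration('scene');cams.get_image('scene')
for d in nets.trace('outer_lid','scene'):
  x,y,w,h=d['bbox'];print(d['score'],d['bbox'])
  if abs(x-275)<20:
    for e in(.155,.165,.175,.185):
      print(e,fit([(c,d['mask'].astype(np.float32))],[(.0585,e),(.056,e+.017)],(.4545,-.161)))
s=sense();print(s['time'],s['tool_pos'],s['qvel'].round(4))
"
```

```text
0.63 [192.2, 241.8, 43.3, 31.0]
0.62 [275.1, 193.3, 52.3, 35.6]
0.155 (array([ 0.4789, -0.1445]), 246)
0.165 (array([ 0.4674, -0.153 ]), 239)
0.175 (array([ 0.4561, -0.161 ]), 268)
0.185 (array([ 0.4446, -0.1684]), 318)
17.4833 [ 0.45394254 -0.16119134  0.1683094 ] [ 0.0002 -0.0021 -0.0015 -0.0007  0.0012  0.0008]
```

```bash
python3 -c "
from h import *
print(job.finish_job()); s=sense();print(s['time'],s['tool_pos'],s['force'],s['width'])"
```

```text
the job is handed in; nothing more can be done
None
the job is handed in; nothing more can be done
```

I set both lids on the canister together by the knob, then lifted the outer lid off alone by its collar. It is still held above the canister, and the job is handed in at about 17.5 s of the 51 s allowed. No verdict was reported.

**Last checks**
- **Seating:** contact came with the tool within 0.2 mm of the height worked out for fully home, and the seating force stayed under 10 N. The last scene picture shows the inner lid's flange on the rim.
- **Outer lid:** it looks level in the pictures and hangs about 2 N on the wrist, with the grip steady at 48 mm. The tool's travel and the camera fit both put its lower edge 93–95 mm above the rim, about 32 mm clear of the knob. It is centred to within a few millimetres.
- **Canister and bystanders:** I saw no displacement in the last scene picture, but I did not measure each one again.

**What disagreed**
- **Failed first grasp:** the first attempt on the knob shut on air. The pictures put the fingertips about 23 mm higher than the reported tool position. I went down by that much more, and both later grasps held.
- **Side-view position:** the network's view of the held lid gave a slightly better fit at a lower, more forward position. That fit constrains height and position poorly, so I relied on the tool reading instead.

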